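# Shut and lock the dust box of the boot finisher

### The arm

A 6-joint arm with a two-finger parallel gripper is mounted at the origin on the work surface. World frame = base frame: x ahead of the robot, y to its left, z up, the work surface at z = 0. Lengths are in m, angles in rad, forces in N, time in s.
With the tool pointing down it reaches from about 0.35 to 0.975 m from the base axis. Payload 4.9 kg.
Tool frame: the origin (TCP) lies on the centre line of the jaws, within the pads' length; the fingertips stand 14 mm ahead of it and the grasp point (between the pads) lies 5 mm behind it; z points along the fingers, y is the line along which they close (so a half turn about z gives the same grasp; the last joint's range is limited). The gripper opens to 85 mm and grips with 20 to 120 N. Pads are 22 mm wide; open, the fingers measure 114 mm over their backs; the gripper's body (76 mm by 85 mm) begins 54 mm behind the grasp point. The pads swing forward as they close: fully open they stand 13 mm farther back than shut.
Start: joints at [-1.318, 0.053, 1.613, -0, 1.476, -0.119], TCP at [0.227, -0.582, 0.245] pointing down, gripper open.
Joint ranges: [-3.01, 3.01], [-1.01, 2.22], [0.06, 2.58], [-1.02, 4.17], [0.09, 2.62], [-3.14, 3.14]. Speed limits (rad/s): [2.57, 2.57, 3.14, 3.14, 3.14, 3.14].

### API

Orientations are given as a unit quaternion [w, x, y, z].
In Python, from plant import * gives the robot as it stands.
- The arm moves only by the tool send_rows, never from a script. Its argument "steps" is a list of rows, each an object with "translation": the shift along the tool's x, y, z in cm, a list of three; "delta_rot": the turn, a rotation vector about the tool's x, y, z in rad, a list of three; "jaw": the finger opening in cm, from 0 to 8.54. In form: [{"translation": [dx, dy, dz], "delta_rot": [rx, ry, rz], "jaw": jaw}, ...]. A call has exactly 8 rows; each row is the pose to reach, as a shift and turn from the pose commanded when the call began, along the tool's axes at that moment; what a row does not reach only later rows make up. A row lasts 1/10 s, in which the tool goes at most 50 mm and 8.59 degrees, less where a joint would pass 70% of its speed; a pose out of reach is approached as far as the arm can. A call with a gripper value outside its range is refused whole. The fingers move at their own pace and stop on an object; the grip force is fixed at half the most. Time passes only in rows, so rows that repeat a pose let the fingers close, or fill a call up. It gives the time, the measured TCP pose, the force, the opening and the grip force at its end, in the units of the state.
- state(): the state, without advancing time (a new reading comes with each control period).
- grab_frame(name): name is "scene" or "top"; returns a dict with "pixels" (384x512x3 uint8, blue, green, red), "range_z" (384x512 float32, m along the optical axis (not along the pixel's ray), 0 where there is no reading), "fx", "fy", "cx", "cy" (pixels), "dist" ([k1, k2, p1, p2, k3] as OpenCV has them; the pictures are not rectified), "rvec" (rotation vector, rad) and "tvec" (3), from world to camera coordinates, as OpenCV has them. Camera axes: x right, y down, z forward; pixel columns grow to the right and rows downward; lengths in m; the calibration is good to about 2 mm. A picture is of the moment at which its call begins.
- job_done(): hands the job in; it is judged then, once.
The state is a dict: "time": time; "joint_pos": joint angles; "joint_vel": joint speeds; "joint_efforts": joint torques, N m; "tool_pos": TCP position; "tool_rot": TCP orientation; "contact_force": force on the tool from outside, world axes, zero at the start; "ft_torque": the same for the moment, N m; "gripper_width": opening from 0.0 (shut) to 1.0 (fully open); "grasp_force": force on a finger pad.
Only numpy, scipy, OpenCV 4.12 (cv2) and the standard library are available. Lean on these libraries where they do the work, as an engineer would, in place of code of your own. Each camera call takes 0.05 s, during which the arm holds its last target. There are 200 camera calls.

### The job

The dust box's filter is cleaned and its lid has been left open. Close the lid, then lock it with its push-and-turn fastener: turn the black wing until it lies in line with the two ribs on the lid, push it down all the way so that its cross bar passes the slot underneath, and give it a full quarter turn, either way, so that it stays down when you let go. Leave the other things on the bench where they are.

Things in the scene. Friction and masses are not known exactly. Their poses are not given: they have to be found in the camera images.
- dust_box: fixed open-topped grey steel box, 240 (x) x 260 (y) x 110 mm high, walls 4 mm, 5 kg; it stands on the bench and does not move. Origin: centre of its underside; its x axis points from its front (fastener side, towards the robot) to its back (hinge side, with a short round pipe stub 30 mm long). Inside its front wall is a bracket 5 mm thick with a slot 29 x 11 mm that runs along the box's y, centred at x = -85, y = 0 mm; the bracket's top lies 12 mm below the rim.
- lid (a joint): angle of the lid about its hinge along the back rim, rad: 0 = shut on the rim, positive = front edge raised, stop at 1.25; starts between 0.45 and 0.95. The lid is a grey plate 242 mm long from hinge to front edge, 264 mm wide, 5 mm thick, 0.4 kg. The hinge is stiff: the lid stays where it is left and needs about 1 to 4 N down near its front edge to close.
- lid_hinge (a point): on the hinge line, mid-width, at the height of the box's rim (110 mm), box x = +120. Axes of the lid: x along the plate, with the front edge at -x, y along the hinge, z out of its upper face. Upper face at z = +5 mm. The fastener's axis crosses the plate at x = -205, y = 0. Two raised bare-metal ribs, 34 x 7 mm and 2 mm high, lie at x = -205, y = +-50 mm, in line with the slot.
- lid_edge (a point): middle of the lid's front (free) edge, on its upper face; axes as the lid's
- stud_push (a joint): how far the fastener is pushed in, along the lid's -z, m: 0 = up (start), 0.018 = fully down. A spring pushes it up, 3 N at 0 and 9.5 N fully down. With the lid shut and the wing not in line it stops at 0.003 on the bracket; in line (freely within about 10 degrees, rubbing up to about 18) it goes through; from about 0.0135 on it can be turned, and if let go after turning the spring holds it locked at about 0.013.
- stud_turn (a joint): angle of the wing about the lid's z, rad: 0 = wing along the lid's y, in line with ribs and slot; positive counter-clockwise seen from above; stops at +-1.62, a quarter turn each way. Starts between 0.5 and 1.35. Little friction (0.04 N m).
- wing_top (a point): centre of the top of the fastener's wing: a black plastic upright plate 46 mm long, 12 mm thick, 28 mm tall on a steel stem, to be pinched across its thickness. With the fastener up its underside is 22.5 mm and its top 50.5 mm above the lid's face. Axes turn with the wing: x across its thickness, y along its length, z up out of the lid
- shoe_last: bystander: loose wooden shoe last, about 240 x 80 x 100 mm, origin under its middle
- hammer: bystander: loose hammer 260 mm long lying flat, origin under its middle, x along the handle to the head
- brush: bystander: loose shoe brush 150 x 50 x 46 mm, bristles down, origin under its middle, x along it
- polish_tin: bystander: loose round tin, 86 mm across, 25 mm high, origin under its centre
- glue_jar: bystander: loose amber jar with black cap, 68 mm across, 100 mm high, origin under its centre
- heel_lift: bystander: loose black rubber heel piece, about 70 x 64 x 10 mm, origin under its middle

How it is judged:
By the outcome, as a careful person would: the job done as asked, in the order asked, and still so for the second after the job is handed in, with the robot touching nothing.
It also fails if it takes over 54 s, if anything falls off the work surface, if the arm or the gripper's body presses on something with over 40 N, if the wrist force passes 120 N, or if a joint passes its speed limit or range.

## Working session

There is one attempt and no reset: what is moved stays moved. The work goes in short steps, Python scripts to look and compute and a tool call to move; the robot and the scene stay as the last step left them, time stands still between calls to the robot, and variables do not carry over. Pictures are saved under pics/ and viewed, at most 10 in all, crops included, and the job is handed in when it is done.

Besides the shell and the picture viewer there is one more tool, called after "Emit:" as a command line: name --argument value ..., lists and objects as JSON in quotes. send_rows: Moves the arm, as the interface text tells. Its arguments: {"type":"object","properties":{"steps":{"type":"array","items":{"type":"object","properties":{"translation":{"type":"array","items":{"type":"number"}},"delta_rot":{"type":"array","items":{"type":"number"}},"jaw":{"type":"number"}}}}},"required":["steps"]}

```bash
ls; mkdir -p pics
cat > h.py <<'E'
from plant import *
import numpy as np, cv2
from scipy.spatial.transform import Rotation as R
def cloud(f):
    h,w=f["range_z"].shape
    u,v=np.meshgrid(np.arange(w),np.arange(h))
    K=np.array([[f["fx"],0,f["cx"]],[0,f["fy"],f["cy"]],[0,0,1.]])
    n=cv2.undistortPoints(np.stack([u,v],-1).reshape(-1,1,2).astype(float),K,np.array(f["dist"],float)).reshape(h,w,2)
    z=f["range_z"]; P=np.dstack([n*z[...,None],z])
    Rm=cv2.Rodrigues(np.array(f["rvec"],float))[0]
    W=(P-np.array(f["tvec"]).ravel())@Rm
    W[z<=0]=np.nan
    return W
def tool():
    s=state(); q=s["tool_rot"]; return s,np.array(s["tool_pos"]),R.from_quat([q[1],q[2],q[3],q[0]])
E
python3 - <<'E'
from h import *
fs=[grab_frame(n) for n in("scene","top")]
for n,f in zip(("scene","top"),fs):
    cv2.imwrite(f"pics/{n}0.png",f["pixels"]); np.savez(f"{n}0.npz",W=cloud(f),px=f["pixels"])
s,p,r=tool(); print(s); print(r.as_matrix().round(3))
E
```

```text
pics
{'time': 0.1, 'joint_pos': array([-1.31801279e+00,  5.32763900e-02,  1.61417639e+00,  1.35056831e-05,
        1.47601740e+00, -1.19027469e-01]), 'joint_vel': array([ 6.43006358e-04, -5.92183203e-05, -3.18692580e-03,  2.38747475e-05,
       -4.46422974e-04, -6.08511976e-04]), 'joint_efforts': array([ 1.01987484e-03, -3.94905424e+01, -3.71362317e+01, -9.87721137e-05,
        3.90676447e-03, -2.05014459e-06]), 'tool_pos': array([ 0.22691374, -0.58176271,  0.24418313]), 'tool_rot': array([-9.37116435e-04,  9.82768969e-01,  1.84835796e-01, -5.60291204e-05]), 'contact_force': array([-0.73774521,  0.25206441, -0.36348813]), 'ft_torque': array([ 0.01665079, -0.07270384, -0.01211278]), 'grasp_force': 0.0, 'gripper_width': 0.9986693676185484}
[[ 0.932  0.363 -0.   ]
 [ 0.363 -0.932  0.002]
 [ 0.    -0.002 -1.   ]]
```

View pics/scene0.png

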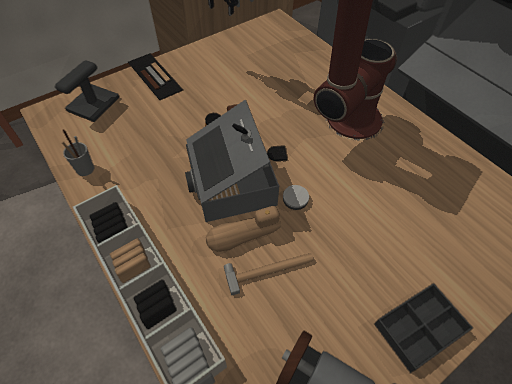

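View pics/top0.png

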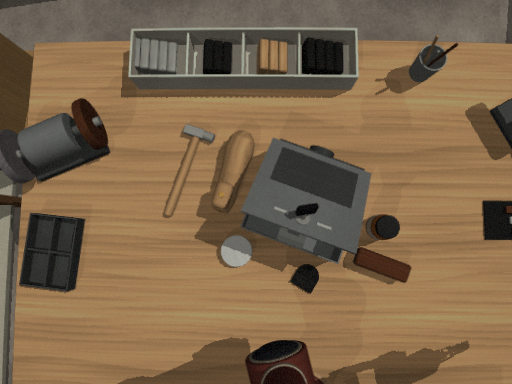

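The scene view shows the lid open with its front edge facing the robot, and the wing at about (240,128). In the top view the wing is at about (306,210), the ribs at (280,209) and (317,225), the front edge runs from (245,222) to (357,250), and the hinge is at the top near (320,155). The tin, heel lift, jar and brush surround the front of the box.

Run:
```python
from h import *
d=np.load("top0.npz"); W=d["W"]; px=d["px"]
reg=np.zeros(W.shape[:2],bool); reg[135:265,238:375]=1
P=W[reg]; ok=(P[:,2]>0.118)&(P[:,2]<0.45); Q=P[ok]
rng=np.random.default_rng(0); best=0
for _ in range(500):
    a=Q[rng.choice(len(Q),3,False)]; n=np.cross(a[1]-a[0],a[2]-a[0]); n/=np.linalg.norm(n)+1e-9
    i=abs((Q-a[0])@n)<0.003
    if i.sum()>best: best=i.sum(); bi=i
I=Q[bi]; c=I.mean(0); n=np.linalg.svd(I-c,full_matrices=False)[2][2]; n*=np.sign(n[2])
ang=np.arccos(n[2]); yaw=np.arctan2(-n[1],-n[0])
print(len(Q),best,"n",n,"ang",ang,"front dir from normal? yaw of -n",yaw)
# lid frame: normal tilts toward -x?? lid raised front -> normal leans back (+x)
ux=n[:2]/np.linalg.norm(n[:2]); x=np.array([ux[0]*np.cos(ang),ux[1]*np.cos(ang),-np.sin(ang)]); y=np.cross(n,x)
L=np.stack([x,y,n],1)
q=(I-c)@L; print("box yaw",np.arctan2(ux[1],ux[0]),"ext x",np.percentile(q[:,0],[0,.5,99.5,100]),"y",np.percentile(q[:,1],[0,.5,99.5,100]))
xm=(np.percentile(q[:,0],.3)); ym=np.percentile(q[:,1],[.5,99.5]).mean()
r=cv2.minAreaRect(q[:,:2].astype(np.float32)); print("rect",r)
edge=c+L@[xm,ym,0]; print("edge mid",edge,"hinge top",edge+x*.242, "hinge",edge+x*.242-n*.005)
# things above plane
s=(Q-c)@L; m=(s[:,2]>.02)&(s[:,2]<.08)&(abs(s[:,0]-(xm+.037))<.05)&(abs(s[:,1]-ym)<.06)
o=s[m]; print("wing n",m.sum(),"h max",np.percentile(o[:,2],[5,50,95]))
t=o[o[:,2]>np.percentile(o[:,2],95)-.008]; print("wing top lid xy rel edge",t.mean(0)-[xm,ym,0]); 
rr=cv2.minAreaRect(t[:,:2].astype(np.float32)); print(rr)
u=np.linalg.svd(t[:,:2]-t[:,:2].mean(0),full_matrices=False)[2][0]; print("wing ang",np.arctan2(-u[0],u[1]))
print("wing world",c+L@t.mean(0))
np.savez("lid.npz",L=L,edge=edge)
```

```text
9194 8653 n [ 0.48870949 -0.1762943   0.85444916] ang 0.5463066782036844 front dir from normal? yaw of -n 2.7953871278949056
box yaw -0.3462055256948875 ext x [-0.11113514 -0.10958339  0.12784523  0.13135243] y [-0.1322428  -0.13058752  0.13201096  0.1332563 ]
rect ((0.010110430419445038, 0.0005033910274505615), (0.26549825072288513, 0.24248629808425903), 89.9981689453125)
edge mid [0.48467861 0.01265173 0.24293793] hinge top [ 0.67918663 -0.057514    0.11721045] hinge [ 0.67674309 -0.05663253  0.11293821]
wing n 221 h max [0.02667377 0.04582626 0.05152417]
wing top lid xy rel edge [0.03518355 0.00119438 0.04925482]
((-0.07308562099933624, 0.0015919264405965805), (0.012447959743440151, 0.04611813277006149), 34.72628402709961)
wing ang 0.5803969835375529
wing world [ 0.53743405 -0.00510925  0.26674458]
```

```bash
cat >> h.py <<'E'
hinge=np.array([.6767,-.0566,.110]); bx=np.array([np.cos(-.346),np.sin(-.346),0]); by=np.array([-bx[1],bx[0],0]); bz=np.array([0,0,1.])
def lidpt(th,x,y,z):
    c,s=np.cos(th),np.sin(th); return hinge+x*(c*bx-s*bz)+y*by+z*(s*bx+c*bz)
def rel(p,p0,r0): return ((r0.inv().apply(np.array(p)-p0))*100).round(2)
E
python3 - <<'E'
from h import *
s,p0,r0=tool()
print("above start",rel([p0[0],p0[1],.34],p0,r0))
for th in (.546,.4,.25,.1,0):
    q=lidpt(th,-.225,-.08,.005)+[0,0,.014]; print(th,q.round(4))
q=lidpt(.546,-.225,-.08,.005)+[0,0,.014+.06]; print(rel(q,p0,r0))
E
```

```text
above start [ 0.   -0.02 -9.58]
0.546 [ 0.4711 -0.0675  0.2451]
0.4 [ 0.4564 -0.0622  0.2162]
0.25 [ 0.4456 -0.0583  0.1845]
0.1 [ 0.4394 -0.0561  0.1514]
0 [ 0.4379 -0.0556  0.129 ]
[ 41.44 -39.05  -6.01]
```

Emit:
send_rows --steps '[{"translation":[0,0,-5],"delta_rot":[0,0,0],"jaw":0},{"translation":[0,0,-9.6],"delta_rot":[0,0,-0.1],"jaw":0},{"translation":[4,-4,-9.6],"delta_rot":[0,0,-0.24],"jaw":0},{"translation":[7,-7,-9.6],"delta_rot":[0,0,-0.38],"jaw":0},{"translation":[10,-10,-9.6],"delta_rot":[0,0,-0.52],"jaw":0},{"translation":[13.5,-13,-9.6],"delta_rot":[0,0,-0.66],"jaw":0},{"translation":[17,-16,-9.6],"delta_rot":[0,0,-0.8],"jaw":0},{"translation":[20,-19,-9.6],"delta_rot":[0,0,-0.9],"jaw":0}]'

```text
time: 0.9
tool_pos: [0.3449, -0.3306, 0.3408]
tool_rot: [-0.0, 0.803, 0.596, 0.0]
contact_force: [0.9, -0.1, 0.5]
gripper_width: 0.002
grasp_force: 0.0
```

```bash
cat >> h.py <<'E'
def plan(targets,yaw):
    s,p0,r0=tool(); m=r0.as_matrix()
    T=R.from_matrix(np.array([[np.cos(yaw),np.sin(yaw),0],[np.sin(yaw),-np.cos(yaw),0],[0,0,-1.]]))
    print("t",round(s["time"],2),"p",p0.round(4),"yaw",round(float(np.arctan2(m[1,0],m[0,0])),3),"tilt",m[:2,2].round(3),"F",s["contact_force"].round(1),"w",round(s["gripper_width"],3),"g",s["grasp_force"])
    print("rot",(r0.inv()*T).as_rotvec().round(3))
    for q in targets: print(rel(q,p0,r0))
E
python3 -c "
from h import *
plan([[.4711,-.0675,.34],[.4711,-.0675,.285]],1.805)"
```

```text
t 0.9 p [ 0.3449 -0.3306  0.3408] yaw 1.277 tilt [-0.     0.001] F [ 0.9 -0.1  0.5] w 0.002 g 0.0
rot [-0.    -0.001 -0.528]
[28.84  4.45  0.09]
[28.84  4.46  5.59]
```

Emit:
send_rows --steps '[{"translation":[4,0.6,0],"delta_rot":[0,0,-0.1],"jaw":0},{"translation":[8,1.2,0],"delta_rot":[0,0,-0.2],"jaw":0},{"translation":[12,1.9,0],"delta_rot":[0,0,-0.3],"jaw":0},{"translation":[16,2.5,0],"delta_rot":[0,0,-0.4],"jaw":0},{"translation":[20,3.1,0],"delta_rot":[0,0,-0.53],"jaw":0},{"translation":[25,3.9,1],"delta_rot":[0,0,-0.53],"jaw":0},{"translation":[28.8,4.4,4],"delta_rot":[0,0,-0.53],"jaw":0},{"translation":[28.8,4.4,5.6],"delta_rot":[0,0,-0.53],"jaw":0}]'

```text
time: 1.7
tool_pos: [0.4714, -0.0663, 0.2827]
tool_rot: [-0.002, 0.618, 0.786, 0.0]
contact_force: [-0.0, -0.9, -0.1]
gripper_width: 0.0
grasp_force: 0.0
```

```bash
python3 -c "
from h import *
plan([lidpt(a,-.225,-.08,.005)+[0,0,.014] for a in (.546,.45,.35,.25,.15,.05,0)],1.805)"
```

```text
t 1.7 p [ 0.4714 -0.0663  0.2827] yaw 1.808 tilt [-0.003  0.002] F [-0.  -0.9 -0.1] w 0.0 g 0.0
rot [-0.002 -0.003  0.003]
[-0.12 -0.05  3.75]
[ 0.47 -0.94  5.63]
[ 0.97 -1.71  7.69]
[ 1.36 -2.3   9.82]
[ 1.62 -2.71 12.02]
[ 1.77 -2.93 14.25]
[ 1.79 -2.97 15.38]
```

Emit:
send_rows --steps '[{"translation":[0,0,2],"delta_rot":[0,0,0],"jaw":0},{"translation":[0,0,3.4],"delta_rot":[0,0,0],"jaw":0},{"translation":[0.2,-0.5,4.7],"delta_rot":[0,0,0],"jaw":0},{"translation":[0.5,-0.95,5.7],"delta_rot":[0,0,0],"jaw":0},{"translation":[0.7,-1.3,6.7],"delta_rot":[0,0,0],"jaw":0},{"translation":[1.0,-1.7,7.7],"delta_rot":[0,0,0],"jaw":0},{"translation":[1.2,-2.0,8.8],"delta_rot":[0,0,0],"jaw":0},{"translation":[1.4,-2.3,9.8],"delta_rot":[0,0,0],"jaw":0}]'

```text
time: 2.5
tool_pos: [0.4453, -0.0621, 0.1866]
tool_rot: [0.0, 0.621, 0.784, -0.0]
contact_force: [0.8, -0.9, 1.0]
gripper_width: -0.002
grasp_force: 0.6
```

Emit:
send_rows --steps '[{"translation":[0.15,-0.2,1.1],"delta_rot":[0,0,0],"jaw":0},{"translation":[0.25,-0.4,2.2],"delta_rot":[0,0,0],"jaw":0},{"translation":[0.3,-0.5,3.2],"delta_rot":[0,0,0],"jaw":0},{"translation":[0.4,-0.6,4.0],"delta_rot":[0,0,0],"jaw":0},{"translation":[0.4,-0.65,4.6],"delta_rot":[0,0,0],"jaw":0},{"translation":[0.4,-0.65,5.1],"delta_rot":[0,0,0],"jaw":0},{"translation":[0.4,-0.65,5.3],"delta_rot":[0,0,0],"jaw":0},{"translation":[0.4,-0.65,5.3],"delta_rot":[0,0,0],"jaw":0}]'

```text
time: 3.3
tool_pos: [0.4384, -0.0596, 0.134]
tool_rot: [-0.0, 0.621, 0.784, -0.0]
contact_force: [0.2, -0.4, -0.7]
gripper_width: -0.001
grasp_force: 0.0
```

```bash
python3 -c "
from h import *
plan([lidpt(0,-.225,-.08,.005)+[0,0,.014]],1.805)"
```

```text
t 3.3 p [ 0.4384 -0.0596  0.134 ] yaw 1.802 tilt [-0.  0.] F [ 0.2 -0.4 -0.7] w -0.001 g 0.0
rot [-0.    -0.    -0.003]
[0.4  0.05 0.5 ]
```

Emit:
send_rows --steps '[{"translation":[0,0,0.2],"delta_rot":[0,0,0],"jaw":0},{"translation":[0,0,0.4],"delta_rot":[0,0,0],"jaw":0},{"translation":[0,0,0.5],"delta_rot":[0,0,0],"jaw":0},{"translation":[0,0,0.5],"delta_rot":[0,0,0],"jaw":0},{"translation":[0,0,0.6],"delta_rot":[0,0,0],"jaw":0},{"translation":[0,0,0.6],"delta_rot":[0,0,0],"jaw":0},{"translation":[0,0,0.6],"delta_rot":[0,0,0],"jaw":0},{"translation":[0,0,0.6],"delta_rot":[0,0,0],"jaw":0}]'

```text
time: 4.1
tool_pos: [0.4385, -0.0596, 0.129]
tool_rot: [0.0, 0.621, 0.784, -0.0]
contact_force: [-2.9, -0.4, 5.1]
gripper_width: 0.001
grasp_force: 2.7
```

```bash
python3 -c "
from h import *
plan([],1.805)
f=grab_frame('scene'); cv2.imwrite('pics/s1.png',cv2.resize(f['pixels'][60:260,130:370],None,fx=3,fy=3))"
```

```text
t 4.1 p [ 0.4385 -0.0596  0.129 ] yaw 1.802 tilt [-0. -0.] F [-2.9 -0.4  5.1] w 0.001 g 2.7330926433205605
rot [-0.     0.    -0.003]
```

View pics/s1.png

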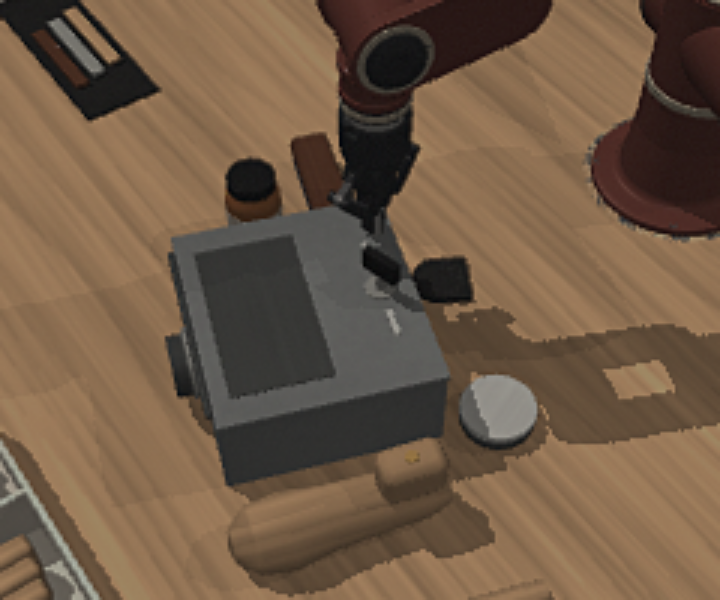

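The lid is shut (crop: wing at about (380,263), ribs at (392,320) and beside the fingers), and the TCP height and the reaction force agree. Lift and re-measure the wing.

Emit:
send_rows --steps '[{"translation":[0,0,-4],"delta_rot":[0,0,0],"jaw":0},{"translation":[0,0,-8],"delta_rot":[0,0,0],"jaw":0},{"translation":[-3,0,-12],"delta_rot":[0,0,0],"jaw":1},{"translation":[-6,0,-13],"delta_rot":[0,0,0],"jaw":4},{"translation":[-10,0,-13],"delta_rot":[0,0,0],"jaw":5},{"translation":[-14,0,-13],"delta_rot":[0,0,0],"jaw":5},{"translation":[-14,0,-13],"delta_rot":[0,0,0],"jaw":5},{"translation":[-14,0,-13],"delta_rot":[0,0,0],"jaw":5}]'

```text
time: 4.95
tool_pos: [0.4703, -0.1963, 0.2576]
tool_rot: [-0.001, 0.621, 0.783, 0.0]
contact_force: [0.2, 0.2, -0.3]
gripper_width: 0.586
grasp_force: 0.0
```

```bash
cat > m.py <<'E'
from h import *
import sys
w=np.array([.4839,.0129,.165])
for n in ("top","scene"):
    f=grab_frame(n); W=cloud(f); px=f["pixels"]
    d=W-w; a=d@bx; b=d@by; z=W[...,2]
    l=(abs(a)<.03)&(abs(b)<.12)&(abs(z-.115)<.02); print(n,"lid z",np.median(z[l]),l.sum())
    fr=(abs(a+.025)<.008)&(abs(b)<.1)&(abs(z-.115)<.02); print("front z",np.median(z[fr]))
    m=(np.hypot(a,b)<.035)&(z>.122)&(z<.19); t=m&(z>np.nanpercentile(z[m],97)-.008)
    q=np.stack([a[t],b[t]],1); print("wing",m.sum(),t.sum(),"ztop",np.percentile(z[m],[50,97]),"mean",W[t].mean(0).round(4))
    r=cv2.minAreaRect(q.astype(np.float32)); c=w+r[0][0]*bx+r[0][1]*by
    u=np.linalg.svd(q-q.mean(0),full_matrices=False)[2][0]; print("rect",r,"ctr",c.round(4),"ang",np.arctan(-u[0]/u[1]))
    v,u_=np.where(m); 
    cv2.imwrite(f"pics/{n}{sys.argv[1]}.png",cv2.resize(px[max(0,int(v.mean())-50):int(v.mean())+50,max(0,int(u_.mean())-60):int(u_.mean())+60],None,fx=5,fy=5))
plan([],1.805)
E
python3 m.py a
```

```text
top lid z 0.11641522393600366 2227
front z 0.11623645142091477
wing 108 100 ztop [0.16621885 0.16909044] mean [0.4839 0.014  0.1663]
rect ((-0.00023813173174858093, 0.0008926931768655777), (0.011410174891352654, 0.04554000124335289), 34.432979583740234) ctr [0.484  0.0138 0.165 ] ang 0.592568139632994
scene lid z 0.11575738347118827 963
front z 0.11563726665032693
wing 113 52 ztop [0.15891079 0.16803851] mean [0.4835 0.0167 0.165 ]
rect ((-0.0015065595507621765, 0.0013475511223077774), (0.01318315789103508, 0.04647940397262573), 32.93256378173828) ctr [0.4829 0.0147 0.165 ] ang 0.5852393499269638
t 5.05 p [ 0.4702 -0.1951  0.2578] yaw 1.802 tilt [-0.001  0.001] F [ 0.2  0.8 -0.4] w 0.586 g 0.0
rot [-0.    -0.001 -0.003]
```

```bash
python3 -c "
from h import *
plan([[.4837,.014,.2578],[.4837,.014,.1535]],1.813)"
```

```text
t 5.05 p [ 0.4702 -0.1951  0.2578] yaw 1.802 tilt [-0.001  0.001] F [ 0.2  0.8 -0.4] w 0.586 g 0.0
rot [-0.    -0.001 -0.011]
[2.005e+01 6.110e+00 1.000e-02]
[20.04  6.11 10.44]
```

Emit:
send_rows --steps '[{"translation":[4,1.2,0],"delta_rot":[0,0,-0.01],"jaw":5},{"translation":[8,2.4,0],"delta_rot":[0,0,-0.01],"jaw":5},{"translation":[12,3.7,0],"delta_rot":[0,0,-0.01],"jaw":5},{"translation":[16,4.9,0],"delta_rot":[0,0,-0.01],"jaw":5},{"translation":[19,5.8,0],"delta_rot":[0,0,-0.01],"jaw":5},{"translation":[20.05,6.1,0],"delta_rot":[0,0,-0.01],"jaw":5},{"translation":[20.05,6.1,2.5],"delta_rot":[0,0,-0.01],"jaw":5},{"translation":[20.05,6.1,5],"delta_rot":[0,0,-0.01],"jaw":5}]'

```text
time: 5.85
tool_pos: [0.4843, 0.014, 0.2088]
tool_rot: [0.001, 0.616, 0.788, 0.001]
contact_force: [-0.3, -0.4, 0.1]
gripper_width: 0.585
grasp_force: 0.0
```

```bash
python3 -c "
from h import *
plan([[.4837,.014,.1535]],1.813)"
```

```text
t 5.85 p [0.4843 0.014  0.2088] yaw 1.814 tilt [ 0.003 -0.001] F [-0.3 -0.4  0.1] w 0.585 g 0.0
rot [0.003 0.002 0.001]
[ 0.03 -0.08  5.53]
```

Emit:
send_rows --steps '[{"translation":[0,0,2],"delta_rot":[0,0,0],"jaw":5},{"translation":[0,0,4],"delta_rot":[0,0,0],"jaw":5},{"translation":[0,0,5.4],"delta_rot":[0,0,0],"jaw":4},{"translation":[0,0,5.4],"delta_rot":[0,0,0],"jaw":2.5},{"translation":[0,0,5.4],"delta_rot":[0,0,0],"jaw":0.5},{"translation":[0,0,5.4],"delta_rot":[0,0,0],"jaw":0.5},{"translation":[0,0,5.4],"delta_rot":[0,0,0],"jaw":0.5},{"translation":[0,0,5.4],"delta_rot":[0,0,0],"jaw":0.5}]'

```text
time: 6.65
tool_pos: [0.4829, 0.013, 0.1546]
tool_rot: [-0.001, 0.617, 0.787, -0.001]
contact_force: [-4.2, -0.5, -1.8]
gripper_width: 0.134
grasp_force: 59.3
```

```bash
python3 -c "
from h import *
plan([],1.225)"
```

```text
t 6.65 p [0.4829 0.013  0.1546] yaw 1.812 tilt [-0.003 -0.001] F [-4.2 -0.5 -1.8] w 0.134 g 59.312113523483276
rot [-0.003  0.001  0.587]
```

Emit:
send_rows --steps '[{"translation":[0,0,0],"delta_rot":[0,0,0.1],"jaw":0.5},{"translation":[0,0,0],"delta_rot":[0,0,0.2],"jaw":0.5},{"translation":[0,0,0],"delta_rot":[0,0,0.3],"jaw":0.5},{"translation":[0,0,0],"delta_rot":[0,0,0.4],"jaw":0.5},{"translation":[0,0,0],"delta_rot":[0,0,0.5],"jaw":0.5},{"translation":[0,0,0],"delta_rot":[0,0,0.588],"jaw":0.5},{"translation":[0,0,0],"delta_rot":[0,0,0.588],"jaw":0.5},{"translation":[0,0,0],"delta_rot":[0,0,0.588],"jaw":0.5}]'

```text
time: 7.45
tool_pos: [0.4826, 0.0129, 0.1546]
tool_rot: [-0.001, 0.819, 0.574, -0.002]
contact_force: [-6.5, -1.0, -0.7]
gripper_width: 0.131
grasp_force: 59.5
```

```bash
python3 -c "
from h import *
plan([],1.225)
f=grab_frame('scene'); cv2.imwrite('pics/s2.png',cv2.resize(f['pixels'][90:210,190:310],None,fx=5,fy=5))"
```

```text
t 7.45 p [0.4826 0.0129 0.1546] yaw 1.224 tilt [-0.004 -0.001] F [-6.5 -1.  -0.7] w 0.131 g 59.52490031719208
rot [-0.003  0.002 -0.001]
```

View pics/s2.png

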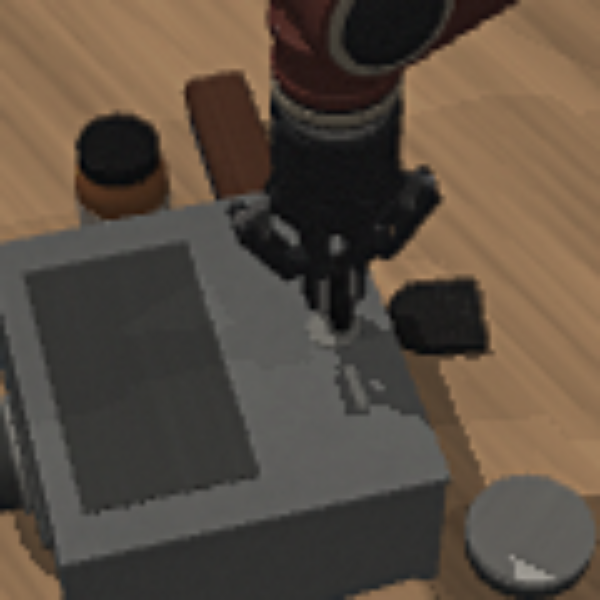

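The wing (340,310) is gripped and in line with the rib at (352,388). Now I push it down.

Emit:
send_rows --steps '[{"translation":[-0.05,-0.12,0],"delta_rot":[0,0,0],"jaw":0.5},{"translation":[-0.05,-0.12,0.3],"delta_rot":[0,0,0],"jaw":0.5},{"translation":[-0.05,-0.12,0.6],"delta_rot":[0,0,0],"jaw":0.5},{"translation":[-0.05,-0.12,0.9],"delta_rot":[0,0,0],"jaw":0.5},{"translation":[-0.05,-0.12,1.2],"delta_rot":[0,0,0],"jaw":0.5},{"translation":[-0.05,-0.12,1.5],"delta_rot":[0,0,0],"jaw":0.5},{"translation":[-0.05,-0.12,1.75],"delta_rot":[0,0,0],"jaw":0.5},{"translation":[-0.05,-0.12,1.85],"delta_rot":[0,0,0],"jaw":0.5}]'

```text
time: 8.3
tool_pos: [0.4826, 0.0129, 0.1377]
tool_rot: [0.0, 0.819, 0.575, -0.001]
contact_force: [-8.4, -0.6, 7.9]
gripper_width: 0.126
grasp_force: 60.9
```

```bash
python3 -c "
from h import *
plan([],1.225)"
```

```text
t 8.3 p [0.4826 0.0129 0.1377] yaw 1.224 tilt [-0.001 -0.001] F [-8.4 -0.6  7.9] w 0.126 g 60.900771617889404
rot [-0.001  0.001 -0.001]
```

Emit:
send_rows --steps '[{"translation":[0,0,0.1],"delta_rot":[0,0,0],"jaw":0.5},{"translation":[0,0,0.15],"delta_rot":[0,0,0],"jaw":0.5},{"translation":[0,0,0.15],"delta_rot":[0,0,-0.1],"jaw":0.5},{"translation":[0,0,0.15],"delta_rot":[0,0,-0.22],"jaw":0.5},{"translation":[0,0,0.15],"delta_rot":[0,0,-0.34],"jaw":0.5},{"translation":[0,0,0.15],"delta_rot":[0,0,-0.46],"jaw":0.5},{"translation":[0,0,0.15],"delta_rot":[0,0,-0.58],"jaw":0.5},{"translation":[0,0,0.15],"delta_rot":[0,0,-0.7],"jaw":0.5}]'

```text
time: 9.1
tool_pos: [0.4829, 0.013, 0.1368]
tool_rot: [0.0, 0.57, 0.822, -0.0]
contact_force: [-8.2, -0.2, 9.0]
gripper_width: 0.131
grasp_force: 61.0
```

```bash
python3 -c "
from h import *
plan([],1.571-.346+1.575); print(state()['ft_torque'].round(2))"
```

```text
t 9.1 p [0.4829 0.013  0.1368] yaw 1.929 tilt [-0. -0.] F [-8.2 -0.2  9. ] w 0.131 g 61.00668489933014
rot [-0.     0.    -0.871]
[-0.06  1.34 -0.05]
```

Emit:
send_rows --steps '[{"translation":[0,0,0],"delta_rot":[0,0,-0.12],"jaw":0.5},{"translation":[0,0,0],"delta_rot":[0,0,-0.24],"jaw":0.5},{"translation":[0,0,0],"delta_rot":[0,0,-0.36],"jaw":0.5},{"translation":[0,0,0],"delta_rot":[0,0,-0.48],"jaw":0.5},{"translation":[0,0,0],"delta_rot":[0,0,-0.6],"jaw":0.5},{"translation":[0,0,0],"delta_rot":[0,0,-0.72],"jaw":0.5},{"translation":[0,0,0],"delta_rot":[0,0,-0.84],"jaw":0.5},{"translation":[0,0,0],"delta_rot":[0,0,-0.88],"jaw":0.5}]'

```text
time: 9.9
tool_pos: [0.4831, 0.0136, 0.1368]
tool_rot: [0.0, 0.167, 0.986, 0.001]
contact_force: [-6.8, 0.8, 8.4]
gripper_width: 0.132
grasp_force: 61.0
```

```bash
python3 -c "
from h import *
plan([],1.571-.346+1.575); print(state()['ft_torque'].round(2))"
```

```text
t 9.9 p [0.4831 0.0136 0.1368] yaw 2.807 tilt [0.    0.001] F [-6.8  0.8  8.4] w 0.132 g 60.9929895401001
rot [ 0.001 -0.     0.007]
[ 0.34  1.32 -0.09]
```

Emit:
send_rows --steps '[{"translation":[0,0,-0.3],"delta_rot":[0,0,0],"jaw":0.5},{"translation":[0,0,-0.4],"delta_rot":[0,0,0],"jaw":2},{"translation":[0,0,-0.4],"delta_rot":[0,0,0],"jaw":4},{"translation":[0,0,-0.4],"delta_rot":[0,0,0],"jaw":4},{"translation":[0,0,-0.4],"delta_rot":[0,0,0],"jaw":4},{"translation":[0,0,-3],"delta_rot":[0,0,0],"jaw":4},{"translation":[0,0,-7],"delta_rot":[0,0,0],"jaw":4},{"translation":[0,0,-12],"delta_rot":[0,0,0],"jaw":4}]'

```text
time: 10.7
tool_pos: [0.4812, 0.0134, 0.2529]
tool_rot: [-0.003, 0.168, 0.986, -0.0]
contact_force: [1.5, 0.1, -0.1]
gripper_width: 0.474
grasp_force: 0.0
```

```bash
python3 -c "
from h import *
s,p,r=tool(); plan([p+[0,-.22,.02]],2.8)"
```

```text
t 10.7 p [0.4812 0.0134 0.2529] yaw 2.804 tilt [-0.005  0.001] F [ 1.5  0.1 -0.1] w 0.474 g 0.0
rot [-0.001 -0.005  0.004]
[ -7.28 -20.76  -2.02]
```

Emit:
send_rows --steps '[{"translation":[0,0,-2],"delta_rot":[0,0,0],"jaw":4},{"translation":[-1.2,-3.5,-2],"delta_rot":[0,0,0],"jaw":4},{"translation":[-2.5,-7,-2],"delta_rot":[0,0,0],"jaw":4},{"translation":[-3.7,-10.5,-2],"delta_rot":[0,0,0],"jaw":4},{"translation":[-5,-14,-2],"delta_rot":[0,0,0],"jaw":4},{"translation":[-6.2,-17.5,-2],"delta_rot":[0,0,0],"jaw":4},{"translation":[-7.3,-20.7,-2],"delta_rot":[0,0,0],"jaw":4},{"translation":[-7.3,-20.7,-2],"delta_rot":[0,0,0],"jaw":4}]'

```text
time: 11.5
tool_pos: [0.4825, -0.2095, 0.2738]
tool_rot: [-0.0, 0.17, 0.985, -0.0]
contact_force: [0.9, 0.0, -0.5]
gripper_width: 0.474
grasp_force: 0.0
```

```bash
python3 m.py b
```

```text
top lid z 0.11637828282984786 2234
front z 0.11622740733714282
wing 108 96 ztop [0.15310044 0.15698119] mean [0.4842 0.0135 0.1533]
rect ((0.00019667111337184906, 0.0006497823633253574), (0.0452587828040123, 0.011515631340444088), 1.9569263458251953) ctr [0.4843 0.0134 0.165 ] ang -1.544515181488628
scene lid z 0.11580050571400408 981
front z 0.11550610042371472
wing 115 53 ztop [0.1453894 0.1553822] mean [0.4836 0.015  0.1517]
rect ((-0.0016231406480073929, 0.000271432101726532), (0.014077974483370781, 0.043934013694524765), 86.93267822265625) ctr [0.4825 0.0137 0.165 ] ang 1.5615320376142663
t 11.6 p [ 0.4827 -0.2066  0.2738] yaw 2.802 tilt [-0.001  0.001] F [ 0.9 -0.2  0.6] w 0.466 g 0.0
rot [ 0.    -0.001  0.997]
```

View pics/topb.png

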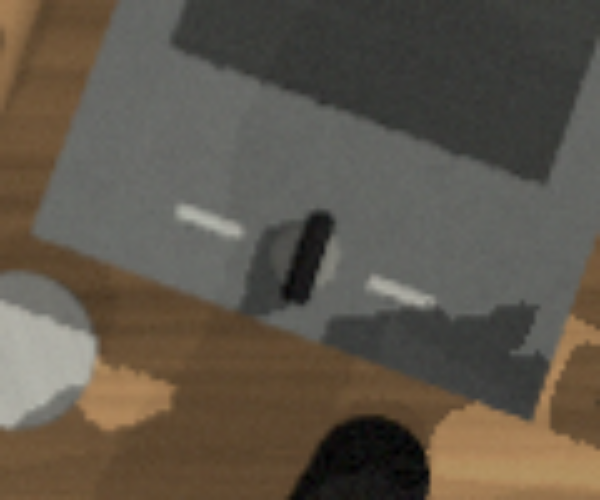

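The wing at (308,257) is perpendicular to the ribs at (208,221) and (400,291). It stayed about 13 mm lower than before, so it is locked, and the lid is flat.

```bash
python3 -c "
from plant import *
print(job_done())"
```

```text
the job is handed in; nothing more can be done
None
```

The lid is shut and the fastener is locked: after I let go, the wing stayed about 13 mm down and a quarter turn from the ribs. I touched nothing else on the bench, and handed the job in at about 11.6 s of the 54 s allowed.

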